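# Put the desk things away in the numbered bins

### The arm

A 7-joint arm with a two-finger parallel gripper is mounted at the origin on a cart in front of the work surface, level with it; the furniture and walls round the work are solid. World frame = base frame: x ahead of the robot, y to its left, z up, the work surface at z = 0. Lengths are in m, angles in rad, forces in N, time in s.
With the tool pointing down it reaches from about 0.425 to 0.925 m from the base axis. Payload 6.8 kg.
Tool frame: the origin (TCP) lies midway between the tips of the shut fingers; the grasp point (between the pads) lies 19 mm behind it; y points along the fingers, z is the direction in which the jaws open and shut, and the axes are right-handed (so a half turn about y gives the same grasp; the last joint's range is limited). The gripper opens to 85 mm and grips with 20 to 120 N. Pads are 22 mm wide; open, the fingers measure 114 mm over their backs; the gripper's body (76 mm by 85 mm) begins 54 mm behind the grasp point. The pads swing forward as they close: fully open they stand 13 mm farther back than shut.
Start: joints at [-1.217, 0.477, 0.022, 1.555, -0.011, 1.109, -0.083], TCP at [0.301, 0.604, 0.231] pointing down, gripper open.
Joint ranges: [-2.96, 2.96], [-0.34, 2.1], [-1.41, 1.46], [0.24, 2.44], [-1.37, 4.51], [0.17, 1.92], [-2.96, 2.96]. Speed limits (rad/s): [2.39, 2.39, 3.14, 3.14, 3.14, 3.14, 3.14].

### API

Orientations are given as a unit quaternion [w, x, y, z].
In Python, from station import bot gives the robot as it stands. The module is installed in compiled form; this text tells all that it offers.
- The arm moves only by the shell command python3 -m crank 'ROWS' [FORCE]. ROWS is JSON, a list of rows, each an object with "linear": the shift along the tool's x, y, z in m, a list of three; "dr": the turn, a rotation vector about the tool's x, y, z in degrees, a list of three; "hand": the gripper command: -1 is shut, 1 is fully open, values between are in proportion. A call has 1 to 10 rows; each row is the pose to reach, as a shift and turn from the pose commanded when the call began, along the tool's axes at that moment; what a row does not reach only later rows make up. A row lasts 1/12 s, in which the tool goes at most 41.7 mm and 7.16 degrees, less where a joint would pass 70% of its speed; a pose out of reach is approached as far as the arm can. A call with a gripper value outside its range is refused whole. The fingers move at their own pace and stop on an object; FORCE is the grip in N (left out, the last holds). Time passes only in rows, so rows that repeat a pose let the fingers close. It gives the time, the measured TCP pose, the force and the opening at its end, in the units of the state.
- bot.get_obs(): the state, without advancing time (a new reading comes with each control period).
- bot.read_camera(name): name is "side" or "top"; returns the picture (480x640x3 uint8, blue, green, red); there is no depth.
- bot.camera_params(name): a dict with "K" (3x3 intrinsics, pixels), "R" (3x3) and "t" (3): a world point X has camera coordinates R X + t. Camera axes: x right, y down, z forward; pixel columns grow to the right and rows downward; lengths in m; the calibration is good to about 2 mm. A picture is of the moment at which its call begins. camera_params takes no time and is no camera call.
- bot.hand_in(): hands the job in, once; it reports no verdict.
Trained networks look in the newest picture that a camera, given by its name, has taken for a name from the list of things; names that differ only in an ending like _2 or _b are one class to them, and where a whole thing is asked for, a point or a joint stands for the part that bears it (a point fixed in the world has none). Each returns a list of dicts, best first, with "score" (0 to 1); they miss things now and then, are a little off and sometimes report something else, mostly with a low value. They report only what shows in the picture. A call takes as long as a camera call. They do not tell look-alikes from the thing itself.
- bot.search_frame(camera, target): "extent" ([left, top, right, bottom] in pixels, round what is visible of it).
- bot.cut_out(camera, target): "pixels" (480x640 bool, what is visible of it) and "extent" ([left, top, right, bottom] in pixels, round what is visible of it).
- bot.place_of(camera, target): "xy" ([column, row] in pixels: a listed point, or the origin of a listed thing).
The state is a dict: "t": time; "q": joint angles; "joint_vel": joint speeds; "joint_torque": joint torques, N m; "eef_pos": TCP position; "tool_rot": TCP orientation; "contact_force": force on the tool from outside, world axes, zero at the start; "torque": the same for the moment, N m; "gripper_width": opening from 0.0 (shut) to 1.0 (fully open).
Only numpy, scipy, OpenCV 4.12 (cv2) and the standard library are available. Lean on these libraries where they do the work, as an engineer would, in place of code of your own. Each camera call takes 0.05 s, during which the arm holds its last target. There are 200 camera calls.

### The job

The slim black remote control is lying across the bins of the desk caddy: take it off and lay it flat on the desk or its grey mat, buttons up. Then fill the bins in number order: stand the tape measure upright in bin one (the one with a single stud on its label), and after that stand the little spray bottle upright in bin two (two studs), each resting on the bottom of its bin; bin three stays empty. Do not tip the bottle over on the way, and leave the mug, note block, phone and mint tin where they are.

Things in the scene. Friction and masses are not known exactly. Their poses are not given: they have to be found in the camera images.
- caddy: fixed low black tray, 140 x 236 mm, 4 mm thick, rim 9 mm high; carries three identical grey bins in a row along its y axis, 72 mm from centre to centre, in an order that varies. Origin on the desk under the middle bin's centre; x points to the back, away from the labels. The bins' rims are at z = 34 mm above the desk.
- bin_1: bin one: fixed open grey bin, outside 98 mm (its x) by 60 mm (its y) by 30 mm high, walls and floor 3 mm thick, inside 92 x 54 mm; on its front (-x) a sloping black label with 1 raised round white 15 mm stud, side by side. Origin at the centre of its underside, 4 mm above the desk.
- bin_2: bin two: fixed open grey bin, outside 98 mm (its x) by 60 mm (its y) by 30 mm high, walls and floor 3 mm thick, inside 92 x 54 mm; on its front (-x) a sloping black label with 2 raised round white 15 mm studs, side by side. Origin at the centre of its underside, 4 mm above the desk.
- bin_3: bin three: fixed open grey bin, outside 98 mm (its x) by 60 mm (its y) by 30 mm high, walls and floor 3 mm thick, inside 92 x 54 mm; on its front (-x) a sloping black label with 3 raised round white 15 mm studs, side by side. Origin at the centre of its underside, 4 mm above the desk.
- bin_1_floor (a point): centre of the inner floor of bin one, 27 mm below its rim; axes as the bin's
- bin_2_floor (a point): centre of the inner floor of bin two, 27 mm below its rim; axes as the bin's
- remote: slim black remote control, 134 mm (its x) by 37 mm (its y) by 11 mm thick, 65 g; lies, buttons up, across the rims of all three bins at the start. Origin at the centre of its underside, z up out of the buttons.
- tape_measure: yellow tape measure with a black disc on each side, 38 mm wide (its x; grip it across this), 73 mm long (its y), 60 mm tall, standing on the 3 mm thick grey mat to the right, 0.16 kg. Origin at the centre of its underside; the solid body runs from y = -28 to +36 mm. It fits a bin only with its length along the bin's x.
- spray_bottle: little brown glass spray bottle with a white label and black cap, standing on the same mat; round body 33 mm in diameter up to 70 mm, narrower cap to 102 mm, 0.07 kg. Origin at the centre of its underside, z up.
- mug: white mug, 92 mm across, 95 mm high, to the left of the caddy; leave it alone. Origin at the centre of its underside.
- memo_pad: yellow block of notes, 76 x 76 x 17 mm, to the left; leave it alone. Origin at the centre of its underside.
- phone: black phone lying face up, 147 x 72 x 8 mm, near the left front corner of the desk; leave it alone. Origin at the centre of its underside.
- mint_tin: green lidded tin, 48 x 62 x 19 mm, at the left; leave it alone. Origin at the centre of its underside.
Things that resemble listed ones, but are neither listed nor needed, are in the scene too. Of the things like the spray_bottle, leave any that is blue or turquoise; of the rest the smaller one is meant.

How it is judged:
By the outcome, as a careful person would: the job done as asked, in the order asked, and still so for the second after the job is handed in, with the robot touching nothing.
It also fails if it takes over 72 s, if anything falls off the work surface, if the arm or the gripper's body presses on something with over 40 N, if the wrist force passes 120 N, or if a joint passes its speed limit or range.

## Working session

There is one attempt and no reset: what is moved stays moved. The work goes in short steps, Python scripts to look and compute and a shell command to move; the robot and the scene stay as the last step left them, time stands still between calls to the robot, and variables do not carry over. Pictures are saved under pics/ and viewed, about 8 in all and at most 12, crops included, and the job is handed in when it is done.

```bash
mkdir -p pics; python3 - <<'E'
from station import bot
import cv2,numpy as np
o=bot.get_obs();print({k:np.round(v,3).tolist() for k,v in o.items()})
for c in("top","side"):
    cv2.imwrite(f"pics/{c}0.png",bot.read_camera(c))
    p=bot.camera_params(c);print(c,np.round(p["K"],1).tolist(),np.round(p["R"],3).tolist(),np.round(p["t"],3).tolist())
    for n in("remote","bin_1","bin_1_floor","bin_2_floor","tape_measure","spray_bottle","caddy"):
        print(n,[(np.round(d["xy"]).tolist(),round(d["score"],2)) for d in bot.place_of(c,n)],[(np.round(d["extent"]).tolist(),round(d["score"],2)) for d in bot.search_frame(c,n)])
E
```

```text
{'t': 0.0, 'q': [-1.217, 0.478, 0.022, 1.556, -0.011, 1.109, -0.083], 'joint_vel': [0.0, 0.001, 0.0, 0.0, -0.0, 0.0, 0.002], 'joint_torque': [-0.001, -59.645, 1.608, -28.12, 0.013, 0.009, -0.0], 'eef_pos': [0.301, 0.604, 0.23], 'tool_rot': [-0.688, 0.689, -0.162, 0.162], 'contact_force': [-1.087, 0.288, -0.443], 'torque': [-0.02, -0.02, -0.044], 'gripper_width': 0.999}
top [[563.9, 0.0, 324.7], [0.0, 563.9, 237.2], [0.0, 0.0, 1.0]] [[0.025, -1.0, 0.003], [-0.994, -0.025, -0.109], [0.109, -0.0, -0.994]] [0.117, 0.573, 1.231]
remote [([329.0, 251.0], 0.93)] [([299.0, 242.0, 355.0, 264.0], 0.62)]
bin_1 [([291.0, 255.0], 0.97), ([320.0, 254.0], 0.78), ([354.0, 253.0], 0.64)] [([308.0, 231.0, 336.0, 287.0], 0.89), ([342.0, 230.0, 369.0, 285.0], 0.86), ([277.0, 233.0, 306.0, 282.0], 0.77), ([180.0, 150.0, 225.0, 207.0], 0.46)]
bin_1_floor [([320.0, 254.0], 0.91)] [([309.0, 230.0, 339.0, 285.0], 0.7)]
bin_2_floor [([354.0, 254.0], 0.74)] [([340.0, 230.0, 371.0, 283.0], 0.78)]
tape_measure [([424.0, 252.0], 0.56), ([354.0, 255.0], 0.33)] [([410.0, 236.0, 444.0, 266.0], 0.58)]
spray_bottle [(
[... 750 characters left out ...]
59.0, 364.0, 300.0], 0.79), ([273.0, 230.0, 325.0, 264.0], 0.76), ([285.0, 242.0, 344.0, 278.0], 0.58), ([306.0, 239.0, 342.0, 270.0], 0.43)]
bin_1_floor [([320.0, 267.0], 0.67)] [([284.0, 243.0, 350.0, 282.0], 0.89)]
bin_2_floor [([335.0, 286.0], 0.73)] [([300.0, 262.0, 364.0, 305.0], 0.89)]
tape_measure [([394.0, 332.0], 0.83)] [([381.0, 298.0, 408.0, 347.0], 0.82)]
spray_bottle [([335.0, 366.0], 0.79), ([383.0, 408.0], 0.71), ([372.0, 254.0], 0.7), ([317.0, 264.0], 0.4)] [([324.0, 319.0, 352.0, 377.0], 0.98), ([412.0, 305.0, 453.0, 383.0], 0.97), ([371.0, 354.0, 395.0, 417.0], 0.92), ([361.0, 195.0, 389.0, 262.0], 0.77)]
caddy [([392.0, 334.0], 0.7)] [([261.0, 248.0, 376.0, 309.0], 0.72)]
```

```bash
python3 - <<'E'
import cv2
a=cv2.imread("pics/top0.png")[150:350,250:510]
cv2.imwrite("pics/topc.png",cv2.resize(a,(780,600),interpolation=cv2.INTER_CUBIC))
E
```

```text
(no output)
```

View pics/side0.png

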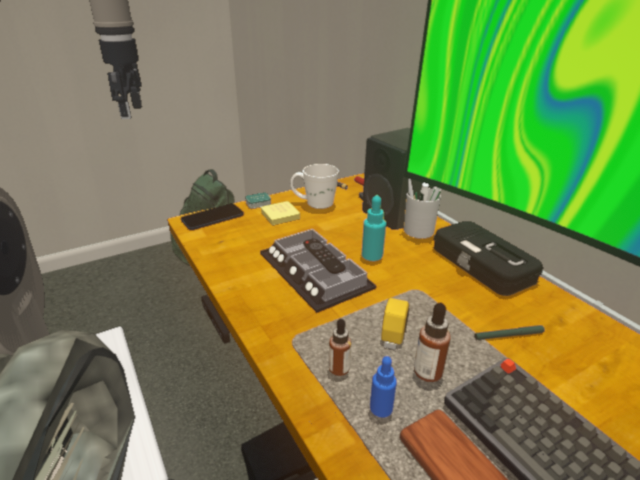

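View pics/topc.png

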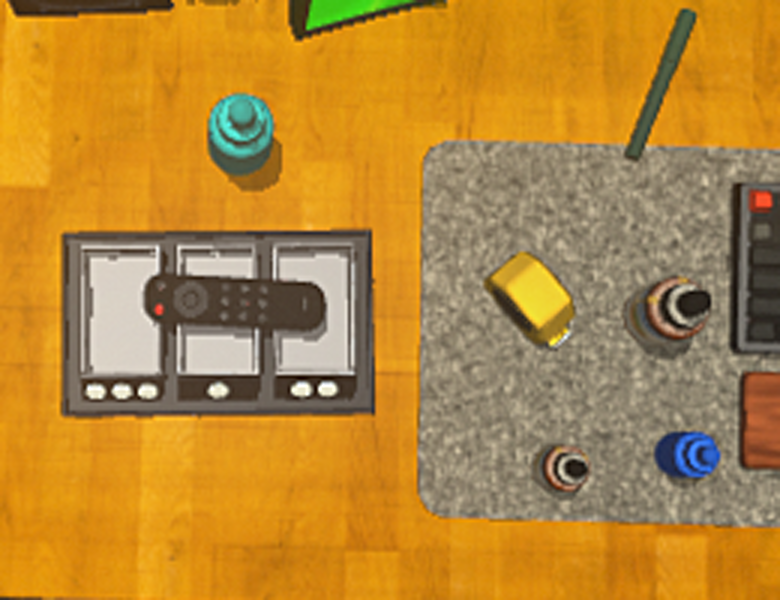

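The top crop shows, from left to right, bins 3, 1 and 2. The remote lies across them at about px (329,251). The tape stands at about (427,250) with its mouth to the lower right. The small brown bottle is at about (438,306), and at about (338,360) in the side view. Next I'll fit simple solids to the masks in both views.

```bash
cat > fit.py <<'E'
from station import bot
import cv2,numpy as np
from scipy.optimize import minimize
P={c:bot.camera_params(c) for c in("top","side")}
def proj(c,X):
    p=P[c];v=np.asarray(X)@np.array(p["R"]).T+p["t"];v=v@np.array(p["K"]).T;return v[:,:2]/v[:,2:]
def ray(c,uv,z):
    p=P[c];R=np.array(p["R"]);o=-R.T@p["t"];d=R.T@np.linalg.inv(p["K"])@[uv[0],uv[1],1];return (o+d*(z-o[2])/d[2])[:2]
def box(x0,x1,y0,y1,h): return np.array([[x,y,z] for x in(x0,x1) for y in(y0,y1) for z in(0,h)])
def cyl(r,h,z0=0): return np.array([[r*np.cos(a),r*np.sin(a),z] for a in np.linspace(0,6.28,24) for z in(z0,h)])
def place(pts,x,y,a,z): return pts@np.array([[np.cos(a),np.sin(a),0],[-np.sin(a),np.cos(a),0],[0,0,1]])+[x,y,z]
def mask_at(c,name,uv):
    bot.read_camera(c)
    best=[d for d in bot.cut_out(c,name) if d["extent"][0]-6<=uv[0]<=d["extent"][2]+6 and d["extent"][1]-6<=uv[1]<=d["extent"][3]+6]
    return best[0]["pixels"] if best else None
def fit(parts,masks,x,y,a,z,turn=True):
    S=4
    def cost(p):
        s=0
        for c,m in masks.items():
            im=np.zeros((480*S,640*S),np.uint8)
            for q in parts:
                h=cv2.convexHull((proj(c,place(q,p[0],p[1],p[2]if turn else a,z))*S+S/2-.5).astype(np.float32))
                cv2.fillConvexPoly(im,np.round(h).astype(np.int32),1)
            im=cv2.resize(im.astype(np.float32),(640,480),interpolation=cv2.INTER_AREA)
            s+=np.abs(im-m).sum()/m.sum()
        return s
    n=3 if turn else 2
    best=None
    for da in((-.3,0,.3) if turn else (0,)):
        x0=np.array([x,y,a+da][:n]);D=np.vstack([x0]+[x0+np.eye(n)[i]*[.015,.015,.2][i] for i in range(n)])
        r=minimize(cost,x0,method="Nelder-Mead",options=dict(initial_simplex=D,xatol=2e-4,fatol=1e-4))
        if best is None or r.fun<best.fun:best=r
    return np.round(best.x,4),round(best.fun,3)
E
python3 - <<'E'
from fit import *
for n,uv in(("caddy",[(62,233),(372,230),(375,412),(63,415)]),):
    print(n,[ray("top",(250+u/3,150+v/3),.009).round(4).tolist() for u,v in uv])
pts=dict(remote=((329,251),(325,256),.034,[box(-.067,.067,-.0185,.0185,.011)],1.6),
 tape_measure=((427,250),(395,322),.003,[box(-.019,.019,-.028,.036,.06)],.8),
 spray_bottle=((438,306),(338,350),.003,[cyl(.0165,.07),cyl(.011,.102,.07)],0))
for n,(ut,us,z,parts,a) in pts.items():
    m={c:mask_at(c,n,u) for c,u in(("top",ut),("side",us))}
    m={c:k for c,k in m.items() if k is not None}
    x,y=ray("top",ut,z+.03)
    print(n,"guess",x.round(3),y.round(3),{c:int(k.sum()) for c,k in m.items()})
    for sub in [m]+[{c:k} for c,k in m.items()]: print(list(sub),fit(parts,sub,x,y,a,z,n!="spray_bottle"))
m={c:mask_at(c,"caddy",u) for c,u in(("top",(322,256)),("side",(320,280)))}
print({c:(k is not None and int(k.sum())) for c,k in m.items()})
for uv in [(60*0+250+81/3,150+247/3),(250+352/3,150+247/3)]: print(ray("top",uv,.034))
E
```

```text
caddy [[0.5915, 0.2551], [0.5997, 0.0196], [0.4618, 0.0152], [0.4538, 0.2495]]
remote guess 0.537 0.121 {'top': 965, 'side': 682}
['top', 'side'] (array([0.54  , 0.1252, 1.5282]), np.float64(0.395))
['top'] (array([0.54  , 0.125 , 1.5468]), np.float64(0.097))
['side'] (array([0.5427, 0.1277, 1.4705]), np.float64(0.268))
tape_measure guess 0.547 -0.097 {'top': 587, 'side': 1078}
['top', 'side'] (array([ 0.5512, -0.0957,  2.3764]), np.float64(0.421))
['top'] (array([ 0.5519, -0.0943,  2.3447]), np.float64(0.189))
['side'] (array([ 0.5427, -0.0944,  0.7831]), np.float64(0.73))
spray_bottle guess 0.424 -0.122 {'top': 248, 'side': 1008}
['top', 'side'] (array([ 0.4247, -0.1179]), np.float64(0.414))
['top'] (array([ 0.424 , -0.1163]), np.float64(0.163))
['side'] (array([ 0.426 , -0.1172]), np.float64(0.222))
{'top': 2091, 'side': 1099}
[0.57822067 0.238216  ]
[0.58330214 0.03645816]
```

```bash
cat >> fit.py <<'E'
from scipy.spatial.transform import Rotation as Ro
def delta(xyz,jaw,rel=None):
    """shift/turn in tool axes from current pose to TCP xyz, tool down, jaws along world angle jaw (rad, mod pi)"""
    o=bot.get_obs();w,x,y,z=o["tool_rot"];R=Ro.from_quat([x,y,z,w]);best=None
    for j in(jaw,jaw+np.pi):
        zz=np.array([np.cos(j),np.sin(j),0]);yy=np.array([0,0,-1.]);T=np.column_stack([np.cross(yy,zz),yy,zz])
        rv=(R.inv()*Ro.from_matrix(T)).as_rotvec(degrees=True)
        if best is None or np.linalg.norm(rv)<np.linalg.norm(best):best=rv
    return "lin",R.inv().apply(np.array(xyz)-o["eef_pos"]).round(4).tolist(),"dr",best.round(2).tolist()
E
python3 - <<'E'
from fit import *
bx=[[ray("top",(250+u/3,150+v/3),.034).round(4).tolist() for v in(244,377)] for u in(122,218,313)];print("bins back/front",bx)
m={c:mask_at(c,"tape_measure",u) for c,u in(("top",(427,250)),("side",(395,322)))}
y,x=np.nonzero(m["side"]);print("side ext",x.min(),x.max(),y.min(),y.max())
# rounded body profile in y-z
t=np.linspace(0,2*np.pi,40);prof=np.column_stack([.004+np.sign(np.cos(t))*.032*np.abs(np.cos(t))**.5,.03+.03*np.sign(np.sin(t))*np.abs(np.sin(t))**.5])
body=np.array([[s*.019,p,q] for s in(-1,1) for p,q in prof])
for s in (m,{"top":m["top"]},{"side":m["side"]}): print(list(s),fit([body],s,.55,-.095,-.8,.003))
im=bot.read_camera("top");hsv=cv2.cvtColor(im,cv2.COLOR_BGR2HSV);print(hsv[258,428-3],hsv[250,427],hsv[270,385])
print("home remote approach",delta((.54,.125,.13),0.0))
for n in range(2):print(ray("top",(250+[0,170][n]/3,349),0))
E
```

```text
bins back/front [[[0.5812, 0.2078], [0.4824, 0.2047]], [[0.583, 0.1363], [0.4841, 0.1338]], [[0.5848, 0.0655], [0.4859, 0.0637]]]
side ext 382 408 298 348
['top', 'side'] (array([ 0.545 , -0.1014, -0.7424]), np.float64(0.347))
['top'] (array([ 0.5459, -0.0983, -0.7267]), np.float64(0.185))
['side'] (array([ 0.5445, -0.1032, -0.7923]), np.float64(0.128))
[14 83 46] [ 27 201 240] [ 19 221 232]
home remote approach ('lin', [0.4278, 0.1013, -0.3225], 'dr', [0.0, 63.54, -0.0])
[0.31726699 0.29267498]
[0.3203841  0.16561083]
```

```bash
T='{"linear":[0.428,0,-0.3225],"dr":[0,62.2,0],"hand":0.3}'; python3 -m crank '[{"linear":[0.428,0,-0.3225],"dr":[0,62.2,0],"hand":0.25},{"linear":[0.428,0,-0.3225],"dr":[0,62.2,0],"hand":0.25},{"linear":[0.428,0,-0.3225],"dr":[0,62.2,0],"hand":0.25},{"linear":[0.428,0,-0.3225],"dr":[0,62.2,0],"hand":0.25},{"linear":[0.428,0,-0.3225],"dr":[0,62.2,0],"hand":0.25},{"linear":[0.428,0,-0.3225],"dr":[0,62.2,0],"hand":0.25},{"linear":[0.428,0,-0.3225],"dr":[0,62.2,0],"hand":0.25},{"linear":[0.428,0,-0.3225],"dr":[0,62.2,0],"hand":0.25},{"linear":[0.428,0,-0.3225],"dr":[0,62.2,0],"hand":0.25},{"linear":[0.428,0,-0.3225],"dr":[0,62.2,0],"hand":0.25}]' 40
python3 -c "
from fit import *
print(delta((.54,.125,.08),-.024));print(bot.get_obs()['q'].round(2))"
```

```text
t: 3.38
eef_pos: [0.4875, 0.2298, 0.2317]
tool_rot: [0.505, -0.504, 0.495, -0.495]
contact_force: [0.8, 0.2, 0.2]
gripper_width: 0.624
('lin', [0.1059, 0.1517, 0.0504], 'dr', [-0.04, 2.46, -0.04])
[-0.87  0.26  0.37  1.9  -0.11  1.   -0.43]
```

```bash
python3 -m crank '[{"linear":[0.04,0.04,0.02],"dr":[0,2.5,0],"hand":0.25},{"linear":[0.075,0.08,0.035],"dr":[0,2.5,0],"hand":0.25},{"linear":[0.106,0.12,0.05],"dr":[0,2.5,0],"hand":0.25},{"linear":[0.106,0.15,0.05],"dr":[0,2.5,0],"hand":0.25},{"linear":[0.106,0.15,0.05],"dr":[0,2.5,0],"hand":0.25},{"linear":[0.106,0.15,0.05],"dr":[0,2.5,0],"hand":0.25}]' 40
python3 -c "
from fit import *
print(delta((.54,.125,.032),-.024))"
```

```text
t: 3.88
eef_pos: [0.5371, 0.1227, 0.077]
tool_rot: [0.491, -0.497, 0.507, -0.505]
contact_force: [-0.5, -0.5, 0.2]
gripper_width: 0.626
('lin', [-0.0026, 0.0449, 0.0031], 'dr', [0.39, -0.02, 0.26])
```

```bash
python3 -c "
from fit import *
cv2.imwrite('pics/a.png',np.vstack([cv2.resize(bot.read_camera('side')[150:330,220:420],(600,540)),]))"
```

```text
(no output)
```

View pics/a.png

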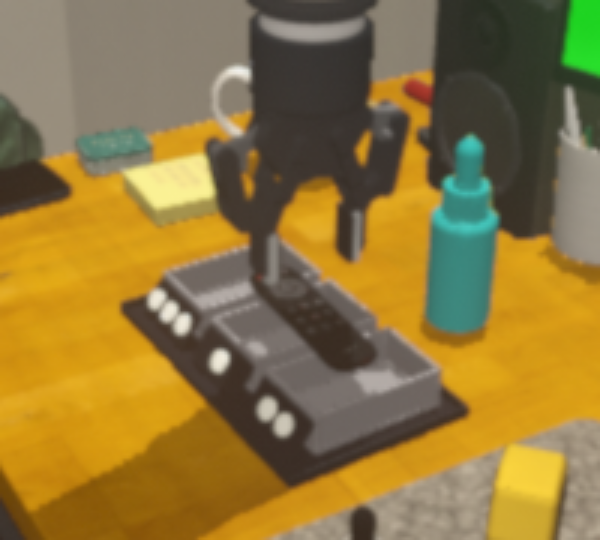

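The gripper is open above the remote and straddles it, with one finger on each side. I'll go down and grip.

```bash
python3 -m crank '[{"linear":[-0.0025,0.022,0.003],"dr":[0.4,0,0.3],"hand":0.25},{"linear":[-0.0025,0.038,0.003],"dr":[0.4,0,0.3],"hand":0.25},{"linear":[-0.0025,0.045,0.003],"dr":[0.4,0,0.3],"hand":0.25},{"linear":[-0.0025,0.045,0.003],"dr":[0.4,0,0.3],"hand":0.25},{"linear":[-0.0025,0.045,0.003],"dr":[0.4,0,0.3],"hand":-0.5},{"linear":[-0.0025,0.045,0.003],"dr":[0.4,0,0.3],"hand":-0.5},{"linear":[-0.0025,0.045,0.003],"dr":[0.4,0,0.3],"hand":-1},{"linear":[-0.0025,0.045,0.003],"dr":[0.4,0,0.3],"hand":-1},{"linear":[-0.0025,0.045,0.003],"dr":[0.4,0,0.3],"hand":-1},{"linear":[-0.0025,0.045,0.003],"dr":[0.4,0,0.3],"hand":-1}]' 40
```

```text
t: 4.77
eef_pos: [0.5435, 0.1301, 0.038]
tool_rot: [-0.499, 0.491, -0.504, 0.506]
contact_force: [-1.6, 0.8, 7.4]
gripper_width: 0.413
```

```bash
python3 -m crank '[{"linear":[0,-0.02,0],"dr":[0,0,0],"hand":-1},{"linear":[0,-0.045,0],"dr":[0,0,0],"hand":-1},{"linear":[0,-0.07,0],"dr":[0,0,0],"hand":-1},{"linear":[0,-0.07,0],"dr":[0,0,0],"hand":-1},{"linear":[0,-0.07,0],"dr":[0,0,0],"hand":-1}]'
python3 -c "
from fit import *
print(delta((.405,.2,.06),-.024))
cv2.imwrite('pics/b.png',np.vstack([cv2.resize(bot.read_camera('side')[150:330,220:420],(600,540)),]))"
```

```text
t: 5.18
eef_pos: [0.5432, 0.1293, 0.1083]
tool_rot: [-0.499, 0.49, -0.504, 0.506]
contact_force: [1.3, -0.4, -1.5]
gripper_width: 0.415
('lin', [-0.0675, 0.0473, -0.1401], 'dr', [-0.62, 0.22, -0.41])
```

View pics/b.png

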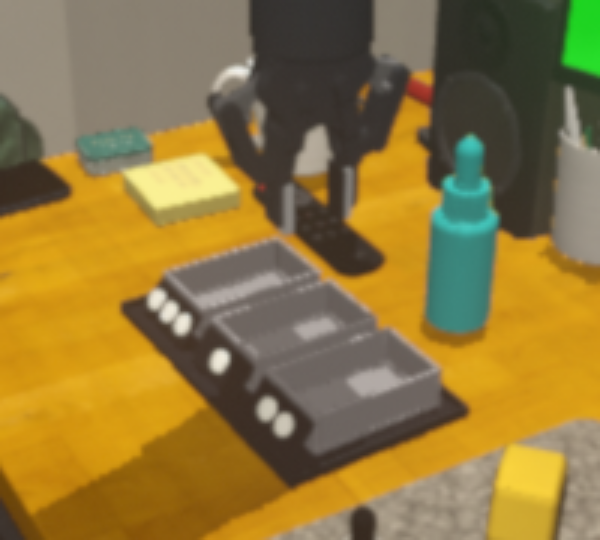

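The remote is held level above the caddy. I'll take it to the clear desk in front of the caddy.

```bash
python3 -m crank '[{"linear":[-0.016,0,-0.035],"dr":[0,0,0],"hand":-1},{"linear":[-0.034,0,-0.07],"dr":[0,0,0],"hand":-1},{"linear":[-0.05,0,-0.105],"dr":[-0.6,0,-0.4],"hand":-1},{"linear":[-0.0675,0.01,-0.14],"dr":[-0.6,0,-0.4],"hand":-1},{"linear":[-0.0675,0.04,-0.14],"dr":[-0.6,0,-0.4],"hand":-1},{"linear":[-0.0675,0.07,-0.14],"dr":[-0.6,0,-0.4],"hand":-1},{"linear":[-0.0675,0.085,-0.14],"dr":[-0.6,0,-0.4],"hand":-1},{"linear":[-0.0675,0.085,-0.14],"dr":[-0.6,0,-0.4],"hand":-1},{"linear":[-0.0675,0.085,-0.14],"dr":[-0.6,0,-0.4],"hand":-1}]'
python3 -c "
from fit import *
print(delta((.405,.2,.005),-.024))"
```

```text
t: 5.98
eef_pos: [0.403, 0.1988, 0.0198]
tool_rot: [0.492, -0.497, 0.506, -0.505]
contact_force: [-0.1, -0.4, 0.0]
gripper_width: 0.413
('lin', [-0.0013, 0.0148, 0.002], 'dr', [0.34, 0.19, 0.22])
```

```bash
python3 -m crank '[{"linear":[0,0.007,0],"dr":[0.3,0.2,0.2],"hand":-1},{"linear":[0,0.012,0],"dr":[0.3,0.2,0.2],"hand":-1},{"linear":[0,0.015,0],"dr":[0.3,0.2,0.2],"hand":-1},{"linear":[0,0.017,0],"dr":[0.3,0.2,0.2],"hand":-1},{"linear":[0,0.017,0],"dr":[0.3,0.2,0.2],"hand":-1}]'
```

```text
t: 6.4
eef_pos: [0.4042, 0.1996, 0.0041]
tool_rot: [0.495, -0.493, 0.506, -0.506]
contact_force: [-0.4, -0.1, 0.7]
gripper_width: 0.413
```

```bash
python3 -m crank '[{"linear":[0,0.001,0],"dr":[0,0,0],"hand":0.15},{"linear":[0,0.001,0],"dr":[0,0,0],"hand":0.15},{"linear":[0,0.001,0],"dr":[0,0,0],"hand":0.15},{"linear":[0,-0.015,0],"dr":[0,0,0],"hand":0.15},{"linear":[0,-0.05,0],"dr":[0,0,0],"hand":0.15},{"linear":[0,-0.09,0],"dr":[0,0,0],"hand":0.3},{"linear":[0,-0.13,0],"dr":[0,0,0],"hand":0.3},{"linear":[0,-0.15,0],"dr":[0,0,0],"hand":0.3},{"linear":[0,-0.15,0],"dr":[0,0,0],"hand":0.3}]'
python3 -c "
from fit import *
print(delta((.545,-.1,.14),-.75),bot.get_obs()['q'].round(2))"
```

```text
t: 7.15
eef_pos: [0.4062, 0.2009, 0.1581]
tool_rot: [-0.498, 0.49, -0.506, 0.506]
contact_force: [0.7, 0.5, 0.3]
gripper_width: 0.648
('lin', [0.2976, 0.017, 0.1458], 'dr', [-0.28, 41.6, -0.6]) [-0.97  0.21  0.42  2.17 -0.12  0.77 -0.49]
```

```bash
python3 -m crank '[{"linear":[0.035,0,0.017],"dr":[0,7,0],"hand":0.4},{"linear":[0.07,0,0.035],"dr":[0,14,0],"hand":0.4},{"linear":[0.105,0,0.052],"dr":[0,21,0],"hand":0.4},{"linear":[0.14,0,0.069],"dr":[0,28,0],"hand":0.4},{"linear":[0.175,0,0.086],"dr":[0,35,0],"hand":0.4},{"linear":[0.21,0,0.103],"dr":[0,41.6,0],"hand":0.4},{"linear":[0.245,0,0.12],"dr":[0,41.6,0],"hand":0.4},{"linear":[0.28,0,0.137],"dr":[0,41.6,0],"hand":0.4},{"linear":[0.298,0.017,0.146],"dr":[-0.3,41.6,-0.6],"hand":0.4},{"linear":[0.298,0.017,0.146],"dr":[-0.3,41.6,-0.6],"hand":0.4}]'
python3 - <<'E'
from fit import *
S=bot.read_camera('side');T=bot.read_camera('top')
m=bot.cut_out('side','tape_measure');print(len(m))
a=cv2.resize(S[180:400,230:470],(480,440));b=cv2.resize(T[200:360,250:390],(385,440))
cv2.imwrite('pics/c.png',cv2.resize(np.hstack([a,b]),(790,402)))
print(delta((.545,-.1,.034),-.75))
E
```

```text
t: 7.98
eef_pos: [0.5425, -0.1071, 0.1343]
tool_rot: [-0.276, 0.284, -0.647, 0.651]
contact_force: [0.5, 0.4, -0.1]
gripper_width: 0.701
1
('lin', [-0.0044, 0.1016, 0.0015], 'dr', [0.15, 0.0, 0.57])
```

View pics/c.png

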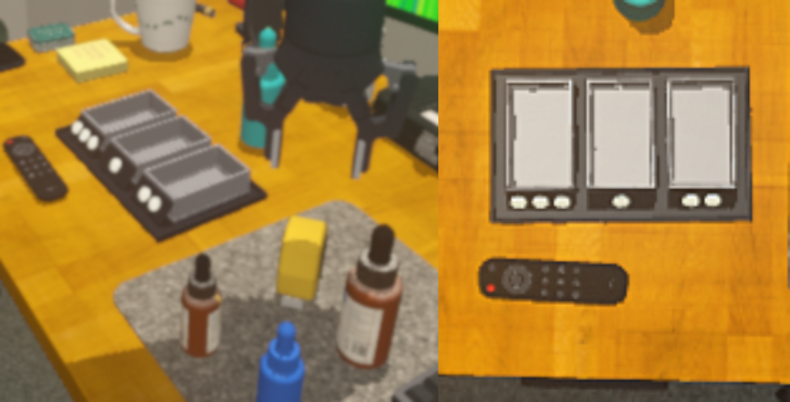

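The remote lies flat with its buttons up in front of the caddy, at right-panel px (555,282). The gripper is above the tape, so I'll go down and grip it.

```bash
python3 -m crank '[{"linear":[-0.0045,0.03,0.0015],"dr":[0.1,0,0.6],"hand":0.4},{"linear":[-0.0045,0.06,0.0015],"dr":[0.1,0,0.6],"hand":0.4},{"linear":[-0.0045,0.085,0.0015],"dr":[0.1,0,0.6],"hand":0.4},{"linear":[-0.0045,0.1,0.0015],"dr":[0.1,0,0.6],"hand":0.4},{"linear":[-0.0045,0.1,0.0015],"dr":[0.1,0,0.6],"hand":0.4},{"linear":[-0.0045,0.1,0.0015],"dr":[0.1,0,0.6],"hand":-0.2},{"linear":[-0.0045,0.1,0.0015],"dr":[0.1,0,0.6],"hand":-1},{"linear":[-0.0045,0.1,0.0015],"dr":[0.1,0,0.6],"hand":-1},{"linear":[-0.0045,0.1,0.0015],"dr":[0.1,0,0.6],"hand":-1},{"linear":[-0.0045,0.1,0.0015],"dr":[0.1,0,0.6],"hand":-1}]' 50
```

```text
t: 8.97
eef_pos: [0.5471, -0.0999, 0.0378]
tool_rot: [-0.284, 0.281, -0.648, 0.648]
contact_force: [0.3, 1.9, 7.5]
gripper_width: 0.428
```

```bash
python3 -m crank '[{"linear":[0,-0.02,0],"dr":[0,0,0],"hand":-1},{"linear":[0,-0.05,0],"dr":[0,0,0],"hand":-1},{"linear":[0,-0.08,0],"dr":[0,0,0],"hand":-1},{"linear":[0,-0.1,0],"dr":[0,0,0],"hand":-1},{"linear":[0,-0.1,0],"dr":[0,0,0],"hand":-1},{"linear":[0,-0.1,0],"dr":[0,0,0],"hand":-1}]'
python3 - <<'E'
from fit import *
print(delta((.5335,.135,.138),-1.54),bot.get_obs()['q'].round(2))
a=cv2.resize(bot.read_camera('side')[180:400,300:500],(400,440));b=cv2.resize(bot.read_camera('top')[180:340,350:490],(385,440))
cv2.imwrite('pics/d.png',np.hstack([a,b]))
E
```

```text
t: 9.47
eef_pos: [0.5464, -0.1003, 0.1373]
tool_rot: [-0.284, 0.281, -0.648, 0.649]
contact_force: [0.4, 0.8, -2.1]
gripper_width: 0.425
('lin', [-0.1634, -0.0005, -0.1698], 'dr', [-0.04, 45.29, -0.24]) [-0.42  0.45  0.63  1.97 -0.36  0.83 -0.34]
```

View pics/d.png

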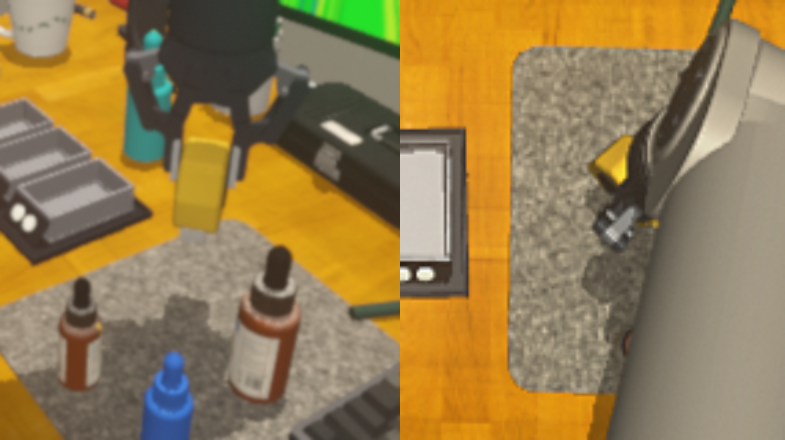

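The tape hangs upright between the pads. I'll carry it over bin one.

```bash
python3 -m crank '[{"linear":[-0.02,0,-0.021],"dr":[0,6,0],"hand":-1},{"linear":[-0.04,0,-0.042],"dr":[0,12,0],"hand":-1},{"linear":[-0.06,0,-0.063],"dr":[0,18,0],"hand":-1},{"linear":[-0.08,0,-0.084],"dr":[0,24,0],"hand":-1},{"linear":[-0.1,0,-0.105],"dr":[0,30,0],"hand":-1},{"linear":[-0.12,0,-0.126],"dr":[0,36,0],"hand":-1},{"linear":[-0.14,0,-0.147],"dr":[0,42,0],"hand":-1},{"linear":[-0.1634,0,-0.17],"dr":[0,45.3,0],"hand":-1},{"linear":[-0.1634,0,-0.17],"dr":[0,45.3,0],"hand":-1},{"linear":[-0.1634,0,-0.17],"dr":[0,45.3,0],"hand":-1}]'
python3 -c "
from fit import *
print(delta((.5335,.135,.06),-1.54))"
```

```text
t: 10.4
eef_pos: [0.5316, 0.1374, 0.1347]
tool_rot: [-0.012, 0.013, -0.707, 0.707]
contact_force: [0.2, -0.8, -1.5]
gripper_width: 0.423
('lin', [-0.0019, 0.0747, 0.0024], 'dr', [-0.05, 0.29, 0.06])
```

```bash
python3 -m crank '[{"linear":[-0.002,0.025,0.0025],"dr":[0,0,0],"hand":-1},{"linear":[-0.002,0.045,0.0025],"dr":[0,0.3,0],"hand":-1},{"linear":[-0.002,0.06,0.0025],"dr":[0,0.3,0],"hand":-1},{"linear":[-0.002,0.072,0.0025],"dr":[0,0.3,0],"hand":-1},{"linear":[-0.002,0.082,0.0025],"dr":[0,0.3,0],"hand":-1},{"linear":[-0.002,0.087,0.0025],"dr":[0,0.3,0],"hand":-1},{"linear":[-0.002,0.087,0.0025],"dr":[0,0.3,0],"hand":-1},{"linear":[-0.002,0.087,0.0025],"dr":[0,0.3,0],"hand":-1}]'
python3 - <<'E'
from fit import *
a=cv2.resize(bot.read_camera('side')[190:320,240:400],(640,520))
cv2.imwrite('pics/e.png',a)
E
```

```text
t: 11.07
eef_pos: [0.5353, 0.1322, 0.0497]
tool_rot: [0.009, -0.008, 0.707, -0.707]
contact_force: [-0.3, 0.0, -0.8]
gripper_width: 0.422
```

View pics/e.png

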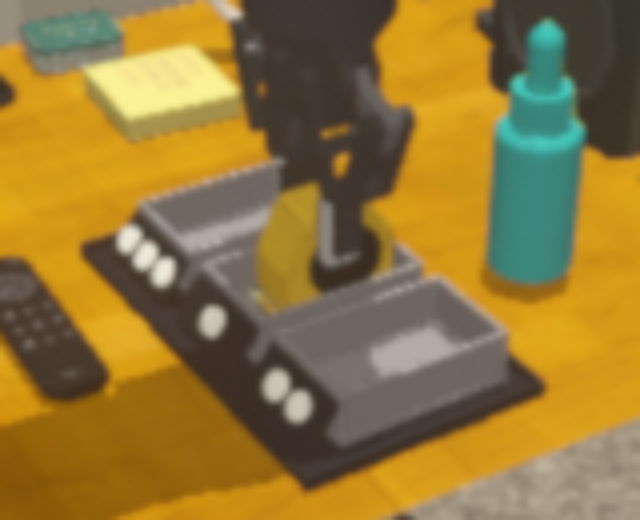

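The tape is inside the middle bin (bin one), a few millimetres above its floor. I'll lower it and release it.

```bash
python3 -m crank '[{"linear":[0,0.004,0],"dr":[0,0,0],"hand":-1},{"linear":[0,0.008,0],"dr":[0,0,0],"hand":-1},{"linear":[0,0.009,0],"dr":[0,0,0],"hand":-1},{"linear":[0,0.009,0],"dr":[0,0,0],"hand":-1}]'
```

```text
t: 11.45
eef_pos: [0.5357, 0.1329, 0.0415]
tool_rot: [0.01, -0.008, 0.708, -0.706]
contact_force: [-1.7, -0.3, 7.9]
gripper_width: 0.422
```

Contact with the bin floor: 7.9 N upward at z = 0.0415, as predicted. I'll release and lift.

```bash
python3 -m crank '[{"linear":[0,0.006,0],"dr":[0,0,0],"hand":0.15},{"linear":[0,0.006,0],"dr":[0,0,0],"hand":0.15},{"linear":[0,0.006,0],"dr":[0,0,0],"hand":0.15},{"linear":[0,-0.01,0],"dr":[0,0,0],"hand":0.15},{"linear":[0,-0.04,0],"dr":[0,0,0],"hand":0.15},{"linear":[0,-0.08,0],"dr":[0,0,0],"hand":0.15},{"linear":[0,-0.12,0],"dr":[0,0,0],"hand":0.15},{"linear":[0,-0.145,0],"dr":[0,0,0],"hand":0.15},{"linear":[0,-0.145,0],"dr":[0,0,0],"hand":0.15}]'
python3 - <<'E'
from fit import *
print(delta((.4245,-.1175,.186),0.0),delta((.4245,-.1175,.186),-0.1),bot.get_obs()['q'].round(2))
E
```

```text
t: 12.2
eef_pos: [0.5381, 0.1327, 0.1907]
tool_rot: [0.012, -0.005, 0.708, -0.706]
contact_force: [1.8, -0.6, 0.3]
gripper_width: 0.577
('lin', [0.1197, 0.0026, 0.2473], 'dr', [-0.25, -88.6, -0.61]) ('lin', [0.1197, 0.0026, 0.2473], 'dr', [-0.21, -82.87, -0.62]) [-1.05  0.44  0.91  1.94 -0.43  0.95 -1.48]
```

```bash
python3 -m crank '[{"linear":[0.012,0,0.025],"dr":[0,-7,0],"hand":0.3},{"linear":[0.024,0,0.05],"dr":[0,-14,0],"hand":0.3},{"linear":[0.036,0,0.075],"dr":[0,-21,0],"hand":0.3},{"linear":[0.048,0,0.1],"dr":[0,-28,0],"hand":0.3},{"linear":[0.06,0,0.125],"dr":[0,-35,0],"hand":0.3},{"linear":[0.072,0,0.15],"dr":[0,-42,0],"hand":0.3},{"linear":[0.084,0,0.175],"dr":[0,-49,0],"hand":0.3},{"linear":[0.096,0,0.2],"dr":[0,-56,0],"hand":0.3},{"linear":[0.108,0,0.225],"dr":[0,-63,0],"hand":0.3},{"linear":[0.12,0,0.247],"dr":[0,-70,0],"hand":0.3}]'
python3 - <<'E'
from fit import *
a=cv2.resize(bot.read_camera('side')[190:420,230:420],(380,460));b=cv2.resize(bot.read_camera('top')[220:330,260:450],(400,232))
b=np.vstack([b,np.zeros((228,400,3),np.uint8)])
cv2.imwrite('pics/f.png',np.hstack([a,b]))
print(delta((.4245,-.1175,.13),0.0),bot.get_obs()['q'].round(2))
E
```

```text
t: 13.03
eef_pos: [0.42, -0.1188, 0.185]
tool_rot: [-0.415, 0.414, -0.573, 0.573]
contact_force: [-0.2, -1.1, -0.7]
gripper_width: 0.649
('lin', [-0.0049, 0.0549, 0.0046], 'dr', [-0.03, -18.69, -0.06]) [-0.55  0.16  0.77  2.19 -0.15  0.84 -0.01]
```

View pics/f.png

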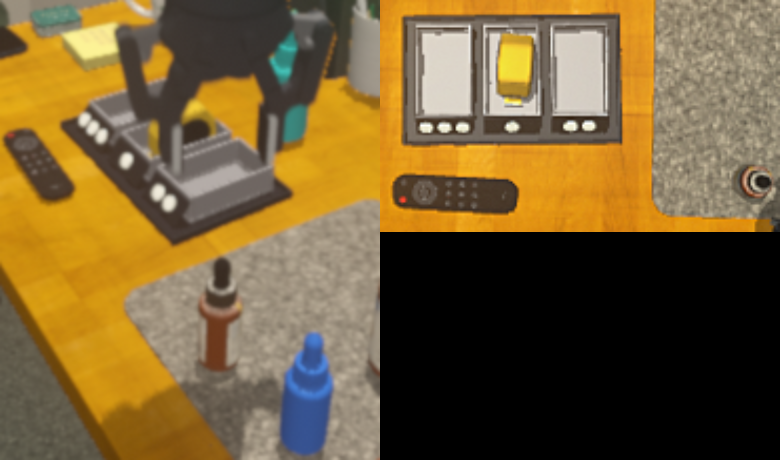

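The tape stands upright in bin one. The gripper is above the small brown bottle; I'll finish the turn and align.

```bash
python3 -m crank '[{"linear":[-0.005,0.02,0.0045],"dr":[0,-7,0],"hand":0.4},{"linear":[-0.005,0.04,0.0045],"dr":[0,-14,0],"hand":0.4},{"linear":[-0.005,0.055,0.0045],"dr":[0,-18.7,0],"hand":0.4},{"linear":[-0.005,0.055,0.0045],"dr":[0,-18.7,0],"hand":0.4},{"linear":[-0.005,0.055,0.0045],"dr":[0,-18.7,0],"hand":0.4}]'
python3 - <<'E'
from fit import *
m={c:mask_at(c,"spray_bottle",u) for c,u in(("side",(338,350)),)}
if m["side"] is not None: print(fit([cyl(.0165,.07),cyl(.011,.102,.07)],m,.4245,-.1175,0,.003,False))
print(delta((.4245,-.1175,.038),0.0))
E
```

```text
t: 13.55
eef_pos: [0.4265, -0.1138, 0.1297]
tool_rot: [0.5, -0.5, 0.501, -0.5]
contact_force: [0.2, 0.4, 0.3]
gripper_width: 0.699
(array([ 0.4251, -0.118 ]), np.float64(0.201))
('lin', [0.0035, 0.0928, -0.0033], 'dr', [-0.14, -0.03, -0.03])
```

```bash
python3 -m crank '[{"linear":[0.0035,0.015,-0.002],"dr":[0,0,0],"hand":0.4},{"linear":[0.0035,0.035,-0.002],"dr":[0,0,0],"hand":0.4},{"linear":[0.0035,0.06,-0.002],"dr":[0,0,0],"hand":0.4},{"linear":[0.0035,0.08,-0.002],"dr":[0,0,0],"hand":0.4},{"linear":[0.0035,0.0925,-0.002],"dr":[0,0,0],"hand":0.4},{"linear":[0.0035,0.0925,-0.002],"dr":[0,0,0],"hand":0.4},{"linear":[0.0035,0.0925,-0.002],"dr":[0,0,0],"hand":0.2},{"linear":[0.0035,0.0925,-0.002],"dr":[0,0,0],"hand":0.0},{"linear":[0.0035,0.0925,-0.002],"dr":[0,0,0],"hand":-0.1},{"linear":[0.0035,0.0925,-0.002],"dr":[0,0,0],"hand":-0.2}]' 30
python3 -m crank '[{"linear":[0,0,0],"dr":[0,0,0],"hand":-0.3},{"linear":[0,0,0],"dr":[0,0,0],"hand":-0.5},{"linear":[0,0,0],"dr":[0,0,0],"hand":-1},{"linear":[0,0,0],"dr":[0,0,0],"hand":-1},{"linear":[0,0,0],"dr":[0,0,0],"hand":-1}]' 30
python3 - <<'E'
from fit import *
cv2.imwrite('pics/g.png',cv2.resize(bot.read_camera('side')[280:420,260:430],(680,560)))
E
```

```text
t: 14.48
eef_pos: [0.426, -0.1175, 0.0387]
tool_rot: [0.502, -0.5, 0.499, -0.5]
contact_force: [-0.5, -0.1, -0.0]
gripper_width: 0.4
t: 14.9
eef_pos: [0.4258, -0.1175, 0.0387]
tool_rot: [0.502, -0.499, 0.499, -0.5]
contact_force: [-2.6, 0.8, 9.4]
gripper_width: 0.368
```

View pics/g.png

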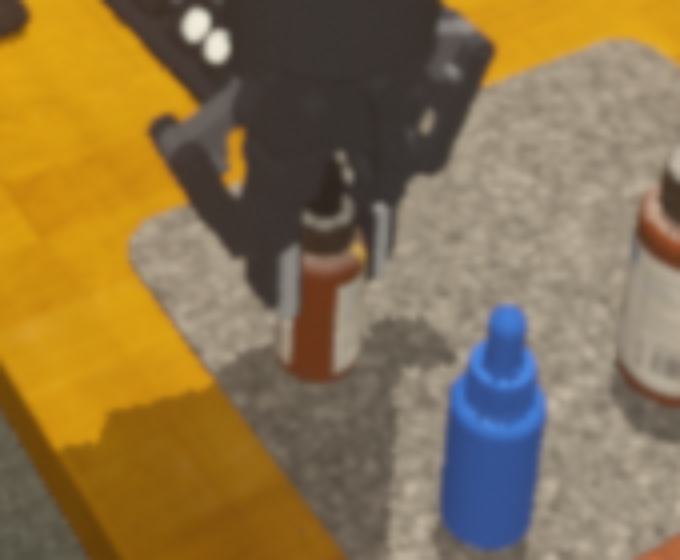

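The bottle is upright between the pads, and the opening of 31 mm fits its 33 mm body. Lifting.

```bash
python3 -m crank '[{"linear":[0,-0.01,0],"dr":[0,0,0],"hand":-1},{"linear":[0,-0.03,0],"dr":[0,0,0],"hand":-1},{"linear":[0,-0.06,0],"dr":[0,0,0],"hand":-1},{"linear":[0,-0.09,0],"dr":[0,0,0],"hand":-1},{"linear":[0,-0.105,0],"dr":[0,0,0],"hand":-1},{"linear":[0,-0.105,0],"dr":[0,0,0],"hand":-1},{"linear":[0,-0.105,0],"dr":[0,0,0],"hand":-1}]'
python3 - <<'E'
from fit import *
print(delta((.533,.0635,.14),0.03),bot.get_obs()['q'].round(2))
cv2.imwrite('pics/h.png',cv2.resize(bot.read_camera('side')[200:420,240:430],(518,600)))
E
```

```text
t: 15.53
eef_pos: [0.4256, -0.1172, 0.1436]
tool_rot: [0.502, -0.499, 0.499, -0.5]
contact_force: [0.3, 0.7, -1.9]
gripper_width: 0.37
('lin', [-0.1804, 0.0043, 0.1079], 'dr', [-0.24, -1.55, -0.08]) [-0.47  0.25  0.69  2.21 -0.24  0.74  0.39]
```

View pics/h.png

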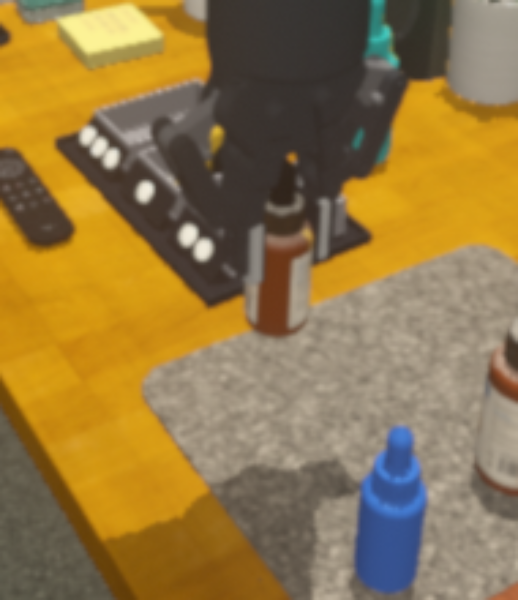

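The bottle is held upright. I'll carry it over bin two.

```bash
python3 -m crank '[{"linear":[-0.015,0,0.009],"dr":[0,0,0],"hand":-1},{"linear":[-0.04,0,0.024],"dr":[0,0,0],"hand":-1},{"linear":[-0.067,0,0.04],"dr":[0,-0.5,0],"hand":-1},{"linear":[-0.094,0,0.056],"dr":[0,-1,0],"hand":-1},{"linear":[-0.121,0,0.072],"dr":[0,-1.5,0],"hand":-1},{"linear":[-0.148,0,0.088],"dr":[0,-1.5,0],"hand":-1},{"linear":[-0.17,0,0.101],"dr":[0,-1.5,0],"hand":-1},{"linear":[-0.1804,0,0.108],"dr":[0,-1.5,0],"hand":-1},{"linear":[-0.1804,0,0.108],"dr":[0,-1.5,0],"hand":-1},{"linear":[-0.1804,0,0.108],"dr":[0,-1.5,0],"hand":-1}]'
python3 -c "
from fit import *
print(delta((.533,.0635,.05),0.03))"
```

```text
t: 16.42
eef_pos: [0.5316, 0.0621, 0.1418]
tool_rot: [-0.507, 0.508, -0.493, 0.493]
contact_force: [-0.2, -0.6, -0.9]
gripper_width: 0.364
('lin', [-0.0014, 0.0918, 0.0015], 'dr', [0.04, -0.08, 0.05])
```

```bash
python3 -m crank '[{"linear":[-0.0015,0.02,0.0015],"dr":[0,0,0],"hand":-1},{"linear":[-0.0015,0.045,0.0015],"dr":[0,0,0],"hand":-1},{"linear":[-0.0015,0.065,0.0015],"dr":[0,0,0],"hand":-1},{"linear":[-0.0015,0.08,0.0015],"dr":[0,0,0],"hand":-1},{"linear":[-0.0015,0.09,0.0015],"dr":[0,0,0],"hand":-1},{"linear":[-0.0015,0.096,0.0015],"dr":[0,0,0],"hand":-1},{"linear":[-0.0015,0.099,0.0015],"dr":[0,0,0],"hand":-1},{"linear":[-0.0015,0.1,0.0015],"dr":[0,0,0],"hand":-1},{"linear":[-0.0015,0.1,0.0015],"dr":[0,0,0],"hand":-1}]'
python3 - <<'E'
from fit import *
cv2.imwrite('pics/i.png',cv2.resize(bot.read_camera('side')[200:320,250:400],(700,560)))
E
```

```text
t: 17.17
eef_pos: [0.5344, 0.0644, 0.0434]
tool_rot: [0.508, -0.506, 0.493, -0.493]
contact_force: [0.2, -0.4, -1.0]
gripper_width: 0.367
```

View pics/i.png

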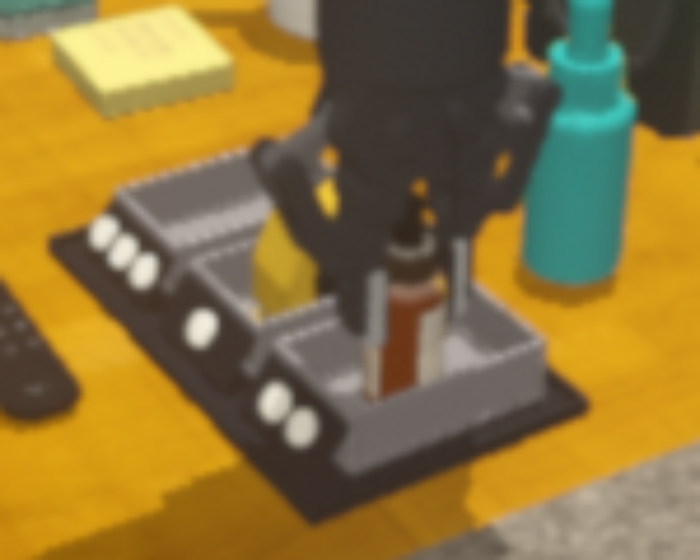

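The bottle is upright in bin two, just above its floor. I'll lower it the last millimetre or two until it touches.

```bash
python3 -m crank '[{"linear":[0,0.001,0],"dr":[0,0,0],"hand":-1},{"linear":[0,0.002,0],"dr":[0,0,0],"hand":-1},{"linear":[0,0.002,0],"dr":[0,0,0],"hand":-1}]'
```

```text
t: 17.47
eef_pos: [0.5349, 0.0648, 0.0425]
tool_rot: [0.508, -0.506, 0.493, -0.493]
contact_force: [-4.1, -0.3, 11.4]
gripper_width: 0.37
```

```bash
python3 -m crank '[{"linear":[0,-0.001,0],"dr":[0,0,0],"hand":-0.15},{"linear":[0,-0.001,0],"dr":[0,0,0],"hand":0.0},{"linear":[0,-0.001,0],"dr":[0,0,0],"hand":0.15},{"linear":[0,-0.001,0],"dr":[0,0,0],"hand":0.3},{"linear":[0,-0.001,0],"dr":[0,0,0],"hand":0.35},{"linear":[0,-0.001,0],"dr":[0,0,0],"hand":0.35},{"linear":[0,-0.02,0],"dr":[0,0,0],"hand":0.35},{"linear":[0,-0.05,0],"dr":[0,0,0],"hand":0.35},{"linear":[0,-0.085,0],"dr":[0,0,0],"hand":0.35},{"linear":[0,-0.12,0],"dr":[0,0,0],"hand":0.35}]'
python3 -m crank '[{"linear":[0,-0.03,0],"dr":[0,0,0],"hand":0.35},{"linear":[-0.01,-0.05,0],"dr":[0,0,0],"hand":0.35},{"linear":[-0.05,-0.06,0],"dr":[0,0,0],"hand":0.35},{"linear":[-0.09,-0.06,0],"dr":[0,0,0],"hand":0.35},{"linear":[-0.13,-0.06,0],"dr":[0,0,0],"hand":0.35},{"linear":[-0.17,-0.06,0],"dr":[0,0,0],"hand":0.35},{"linear":[-0.2,-0.06,0],"dr":[0,0,0],"hand":0.35},{"linear":[-0.2,-0.06,0],"dr":[0,0,0],"hand":0.35},{"linear":[-0.2,-0.06,0],"dr":[0,0,0],"hand":0.35}]'
python3 - <<'E'
from fit import *
a=cv2.resize(bot.read_camera('side')[190:350,230:420],(400,337));b=cv2.resize(bot.read_camera('top')[220:330,270:400],(398,337))
cv2.imwrite('pics/j.png',np.hstack([a,b]))
m=mask_at("side","spray_bottle",(337,262))
if m is not None: print(fit([cyl(.0165,.07),cyl(.011,.102,.07)],{"side":m},.5345,.0645,0,.007,False))
E
```

```text
t: 18.3
eef_pos: [0.5333, 0.0643, 0.1617]
tool_rot: [-0.507, 0.507, -0.493, 0.493]
contact_force: [0.2, 0.8, -0.8]
gripper_width: 0.671
t: 19.05
eef_pos: [0.5274, 0.2667, 0.2205]
tool_rot: [0.508, -0.508, 0.491, -0.492]
contact_force: [-0.2, -0.9, -0.3]
gripper_width: 0.673
(array([0.5375, 0.0697]), np.float64(0.376))
```

View pics/j.png

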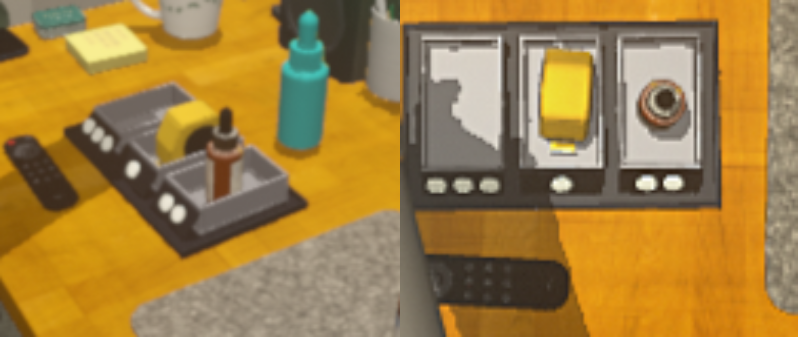

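Both views show the tape upright in bin one, the bottle upright in bin two, bin three empty and the remote flat with its buttons up. The gripper is clear of everything, so I'll hand in.

```bash
python3 -c "
from station import bot
print(bot.hand_in())"
```

```text
the job is handed in; nothing more can be done
None
```

The job is done and handed in, at about 19 s of the 72 s allowed. I laid the remote flat, buttons up, on the desk in front of the caddy. I then stood the tape measure in bin one (the middle bin) and the small brown spray bottle in bin two (the right one).

- **Last pictures:** both views show the tape and bottle upright in their bins, bin three empty, the remote flat and the gripper clear of everything.
- **Resting on the bottom:** the arm felt the bin floor at the expected height for both, with about 8 N for the tape and 11 N for the bottle.
- **Disagreement:** a final fit to the side view put the bottle about 6 mm from where I released it. The fit was loose because the bin wall hides part of the bottle, and the top view shows it well inside bin two.
- **Not checked:** I did not measure the mug, note block, phone and mint tin again. The arm was never sent near them on the desk, and the mug and note block look unmoved where they show in the last pictures.

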